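# Sweep the scallop shells off the sorting board

### The job

Sort the beach sample: with your fingertips, sweep the three scallop shells across the raised white sorting board and off its open edge, so that they drop into the white collecting tray below. Slide them gently, since they chip easily: do not pinch or pick them up, and do not press on them. Leave the pebbles where they lie on the board, and leave the dropper bottle and the glass bowl beside it alone.

Things in the scene. Friction and masses are not known exactly. Their poses are not given: they have to be found in the camera images.
- board: Fixed white sorting board. Flat top 55 mm above the bench, from y = -120 to +136 mm and x = -150 to +150 mm of its origin. A rim 15 mm high, 4 mm thick closes both sides and the back (+y); the -y edge, over the collecting tray, is open: sweep towards -y. Origin on the bench; z up. Bottle and bowl stand behind its back.
- tray: White collecting tray, 320 by 150 mm, 45 mm high, walls and floor 4 mm, open on top, fixed on the bench. It lies at y = -107 to -257 mm of the board; its near wall is 13 mm back under the board's open edge. Origin: centre of its underside; axes like the board's.
- shell1: Empty scallop shell (one valve), tan, ribbed, lying hollow side down on the board at any heading: fan-shaped dome 41 mm across, 13 mm high, steep edge, two small ears at the hinge; 11 to 22 g. Origin: middle of its underside, z up. Shells and pebbles lie in mixed order, centres 44 mm or more apart along the board's x and within 60 mm of its origin along its y.
- shell2: Empty scallop shell (one valve), tan, ribbed, lying hollow side down on the board at any heading: fan-shaped dome 41 mm across, 13 mm high, steep edge, two small ears at the hinge; 11 to 22 g. Origin: middle of its underside, z up. Shells and pebbles lie in mixed order, centres 44 mm or more apart along the board's x and within 60 mm of its origin along its y.
- shell3: Empty scallop shell (one valve), tan, ribbed, lying hollow side down on the board at any heading: fan-shaped dome 41 mm across, 13 mm high, steep edge, two small ears at the hinge; 11 to 22 g. Origin: middle of its underside, z up. Shells and pebbles lie in mixed order, centres 44 mm or more apart along the board's x and within 60 mm of its origin along its y.
- pebble1: Smooth grey beach pebble, 33 by 27 by 17 mm, about 30 g, lying on the board among the shells. It stays. Origin: middle of its underside.
- pebble2: Smooth grey beach pebble, 29 by 25 by 19 mm, about 30 g, lying on the board among the shells. It stays. Origin: middle of its underside.
- dropper_bottle: Amber glass dropper bottle with black cap and bulb, 37 mm in diameter, 119 mm tall, standing loose on the bench behind the board's closed back. Origin: centre of its underside.
- glass_bowl: Clear glass bowl, rim 120 mm in diameter, 55 mm high, standing loose on the bench behind the board's closed back, beside the bottle. Origin: centre of its underside.
Things that resemble listed ones, but are neither listed nor needed, are in the scene too. Leave any blue look-alike of the shell3 alone. What is shaped like the pebble2 but green is not meant.

How it is judged (in metres and radians):
At the end, for the whole second after the job is handed in: All three shells lie at rest inside the collecting tray, below its rim. Both pebbles are on the board, within 20 mm of where they started; the bottle and the bowl stand upright within 20 mm of where they started (y of shell1 in the frame of board between -0.26 and -0.105 m and x of shell1 in the frame of board between -0.162 and 0.162 m and height (world z) of each of shell1, shell2, shell3 below 0.045 m and linear speed of each of shell1, shell2, shell3 below 0.02 m/s and y of shell2 in the frame of board between -0.26 and -0.105 m and x of shell2 in the frame of board between -0.162 and 0.162 m and y of shell3 in the frame of board between -0.26 and -0.105 m and x of shell3 in the frame of board between -0.162 and 0.162 m and distance of each of pebble1, pebble2, dropper_bottle, glass_bowl from where it was at the start of the episode below 0.02 m and z of each of pebble1, pebble2 in the frame of board above 0.05 m and angle between each of dropper_bottle, glass_bowl's own z axis and vertical below 0.2 rad); the robot touches nothing.
It fails at once if a shell is lifted (its underside more than 30 mm above the board) (height (world z) of any of shell1, shell2, shell3 above 0.085 m).
It fails at once if a shell is pinched or pressed with more than 15 N (contact force between the fingers and shell1 above 15 N or contact force between the fingers and shell2 above 15 N or contact force between the fingers and shell3 above 15 N).
It fails at once if a pebble is shifted by more than 20 mm (distance of any of pebble1, pebble2 from where it was at the start of the episode above 0.02 m).
It fails at once if the dropper bottle or the glass bowl is shifted by more than 20 mm or tipped (distance of any of dropper_bottle, glass_bowl from where it was at the start of the episode above 0.02 m or angle between any of dropper_bottle, glass_bowl's own z axis and vertical above 0.3 rad).
It also fails if it takes over 61 s, if anything falls off the work surface, if the arm or the gripper's body presses on something with over 40 N, if the wrist force passes 120 N, or if a joint passes its speed limit or range.

### The arm

A 6-joint arm with a two-finger parallel gripper is mounted at the origin on the work surface. World frame = base frame: x ahead of the robot, y to its left, z up, the work surface at z = 0. Lengths are in mm, angles in rad, forces in N, time in s.
With the tool pointing down it reaches from about 150 to 775 mm from the base axis. Payload 6.1 kg.
Tool frame: the origin (TCP) lies between the finger pads; the fingertips stand bot.tcp_to_tips ahead of it and the grasp point (between the pads) lies 6 mm ahead of it (bot.tcp_to_tips is the distance from the TCP to the fingertips, in mm); z points along the fingers, x is the direction in which the jaws open and shut, and the axes are right-handed (so a half turn about z gives the same grasp; the last joint's range is limited). The gripper opens to 85 mm and grips with 20 to 120 N. Pads are 22 mm wide; open, the fingers measure 114 mm over their backs; the gripper's body (76 mm by 85 mm) begins 54 mm behind the grasp point. The pads swing forward as they close: fully open they stand 13 mm farther back than shut.
Start: joints at [-1.2, 0.126, -0.04, 1.405, 0, 1.571], TCP at [190.232, -489.306, 256.295] pointing down, gripper open.
Joint ranges: [-2.72, 2.72], [-0.95, 1.95], [-1.27, 1.35], [-1.78, 2.02], [-1.46, 1.47], [-3.14, 3.14]. Speed limits (rad/s): [2.39, 2.39, 3.01, 3.14, 3.14, 3.14].

### API

Orientations are given as a unit quaternion [x, y, z, w].
In Python, from workcell import bot gives the robot as it stands.
- The arm moves only by the shell command python3 -m crank 'ROWS' [OPENING] [FORCE]. ROWS is JSON, one flat list of numbers, 6 for each row, row after row: the shift along the tool's x, y, z in units of 4 cm (1.0 is 4 cm), then the turn, a rotation vector about the tool's x, y, z in units of 4 degrees (1.0 is 4 degrees). A call has 1 to 12 rows; each row shifts and turns the commanded pose from where the row before left it, along the tool's axes as they then stand; what a row does not reach is not made up. A row lasts 1/8 s, in which the tool goes at most 62.5 mm and 10.7 degrees, less where a joint would pass 70% of its speed; a pose out of reach is approached as far as the arm can. A call with a number of a shift or a turn outside -1 to 1 is refused whole. A call with a gripper value outside its range is refused whole. OPENING is the finger opening in mm, from 0 to 85.4, set as the call begins (- or left out, the last holds). The fingers move at their own pace and stop on an object; FORCE is the grip in N (left out, the last holds). Time passes only in rows, so rows that do not move let the fingers close. It gives the time, the measured TCP pose, the force and the opening at its end, in the units of the state.
- bot.get_state(): the state, without advancing time (a new reading comes with each control period).
- bot.capture(name): name is "scene" or "top" or "wrist"; returns the picture (384x512x3 uint8, blue, green, red); there is no depth.
- bot.camera_params(name): a dict with "fx", "fy", "cx", "cy" (pixels), "cam_to_world" (4x4, takes a point from camera to world coordinates). Camera axes: x right, y down, z forward; pixel columns grow to the right and rows downward; lengths in mm; the calibration is good to about 2 mm. The wrist camera is an equidistant fisheye: a pixel r from the principal point sees the ray r / f radians off the axis. A picture is of the moment at which its call begins: read the wrist's pose just before it. camera_params takes no time and is no camera call; for the wrist camera it gives the pose at the moment of the call.
- bot.sign_off(): hands the job in, once; it reports no verdict.
The state is a dict: "time": time; "joint_pos": joint angles; "joint_velocities": joint speeds; "effort": joint torques, N m; "eef_pos": TCP position; "orientation": TCP orientation; "contact_force": force on the tool from outside, world axes, zero at the start; "moment": the same for the moment, N m; "finger_gap": opening from 0.0 (shut) to 1.0 (fully open).
Only numpy, scipy, OpenCV 4.12 (cv2) and the standard library are available. Lean on these libraries where they do the work, as an engineer would, in place of code of your own. Each camera call takes 0.05 s, during which the arm holds its last target.

## Working session

There is one attempt and no reset: what is moved stays moved. The work goes in short steps, Python scripts to look and compute and a shell command to move; the robot and the scene stay as the last step left them, time stands still between calls to the robot, and variables do not carry over. Pictures are saved under pics/ and viewed, and the job is handed in when it is done.

```bash
mkdir -p pics; ls; python3 - <<'E'
from workcell import bot
import cv2
for n in ["scene","top"]:
    im=bot.capture(n); cv2.imwrite(f"pics/{n}0.png",im)
    p=bot.camera_params(n); print(n,{k:(v if k!='cam_to_world' else [[round(float(a),3) for a in r] for r in v]) for k,v in p.items()})
print(bot.get_state(), bot.tcp_to_tips)
E
```

```text
pics
scene {'fx': 404.9847108282663, 'fy': 404.9847108282663, 'cx': 255.8709103486745, 'cy': 195.3321275307595, 'cam_to_world': [[0.074, 0.87, -0.488, 1006.183], [0.997, -0.063, 0.039, 9.361], [0.003, -0.49, -0.872, 816.876], [0.0, 0.0, 0.0, 1.0]]}
top {'fx': 495.0056423364839, 'fy': 495.0056423364839, 'cx': 263.5446842995722, 'cy': 194.75137317371463, 'cam_to_world': [[0.011, -0.989, 0.147, 434.09], [-1.0, -0.009, 0.011, 54.116], [-0.009, -0.147, -0.989, 1010.727], [0.0, 0.0, 0.0, 1.0]]}
{'time': 0.1, 'joint_pos': array([-1.19999635e+00,  1.26354090e-01, -4.05123883e-02,  1.40541160e+00,
       -4.45769222e-06,  1.57078957e+00]), 'joint_velocities': array([ 0.00124423, -0.00067301,  0.00166078,  0.00035496, -0.00034115,
       -0.00032633]), 'effort': array([-8.67173803e-04, -4.36903667e+01,  3.53606343e+01,  1.37389547e-02,
        1.02425028e-07, -1.07973534e-05]), 'eef_pos': array([ 190.11655736, -489.00665842,  255.58580789]), 'orientation': array([ 8.25338326e-01, -5.64638024e-01, -6.12727622e-04, -4.16490382e-04]), 'contact_force': array([ 0.38866761, -0.04567327, -0.0566769 ]), 'moment': array([-0.00778932, -0.02013163, -0.0384213 ]), 'finger_gap': 1.0015638085887548} 25.0
```

View pics/scene0.png

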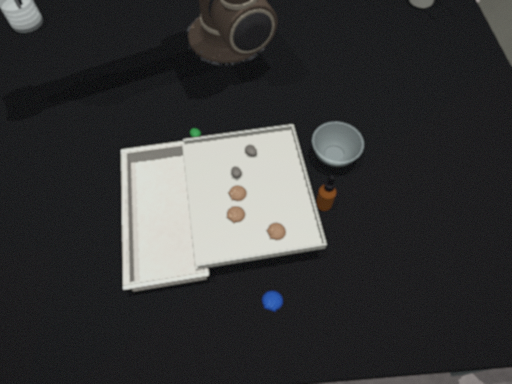

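View pics/top0.png

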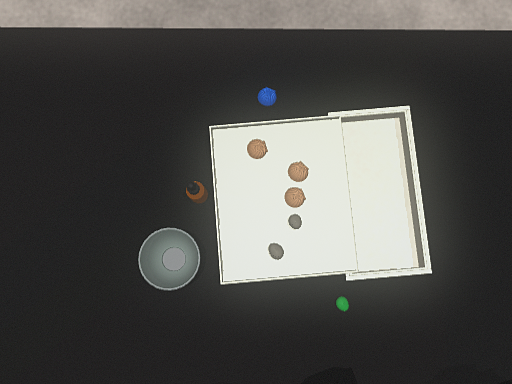

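The top view shows three tan shells at about (257,148), (298,171) and (294,197), and pebbles at (295,221) and (276,251). The board's open edge faces right, toward world -y, from about (341,117) to (356,271). I'll zoom in and measure.

```bash
cat > h.py <<'E'
import numpy as np, cv2
from workcell import bot
def ray(n,u,v,z,p=None):
    p=p or bot.camera_params(n); T=np.array(p['cam_to_world'])
    d=T[:3,:3]@np.array([(u-p['cx'])/p['fx'],(v-p['cy'])/p['fy'],1.]); o=T[:3,3]
    return (o+d*(z-o[2])/d[2])[:2]
E
python3 - <<'E'
from h import *
im=cv2.imread('pics/top0.png'); hsv=cv2.cvtColor(im,cv2.COLOR_BGR2HSV)
cv2.imwrite('pics/top0z.png',cv2.resize(im[95:290,180:440],None,fx=3,fy=3,interpolation=cv2.INTER_CUBIC))
m=cv2.inRange(hsv,(0,70,90),(25,255,255)); g=cv2.inRange(im,(0,0,0),(140,140,140)); 
def blobs(m,name,z):
    n,l,s,c=cv2.connectedComponentsWithStats(m)
    for i in range(1,n):
        if 80<s[i,4]<600 and 205<c[i,0]<350: print(name,c[i].round(1),s[i],ray('top',*c[i],z).round(1))
blobs(m,'shell',60); 
g2=g.copy(); blobs(cv2.bitwise_and(g,cv2.bitwise_not(m)),'peb',63)
for u,v,z in [(211,126,70),(221,283,70),(341,117,55),(356,271,55)]: print(u,v,ray('top',u,v,z).round(1))
E
```

```text
shell [256.5 148.6] [247 139  21  20 298] [667.   79.2]
shell [297.7 171.5] [288 161  20  21 308] [621.8  -1.8]
shell [294.3 197. ] [285 188  21  19 309] [571.4   4.8]
peb [265.1 124.6] [211 117 128  31 207] [715.1  62.9]
peb [294.7 221.2] [288 214  14  15 145] [524.1   4.1]
peb [275.6 250.8] [269 243  15  17 175] [467.   40.3]
211 126 [709.2 169. ]
221 283 [405.9 142.3]
341 117 [734.2 -88.4]
356 271 [ 430.7 -113.2]
```

View pics/top0z.png

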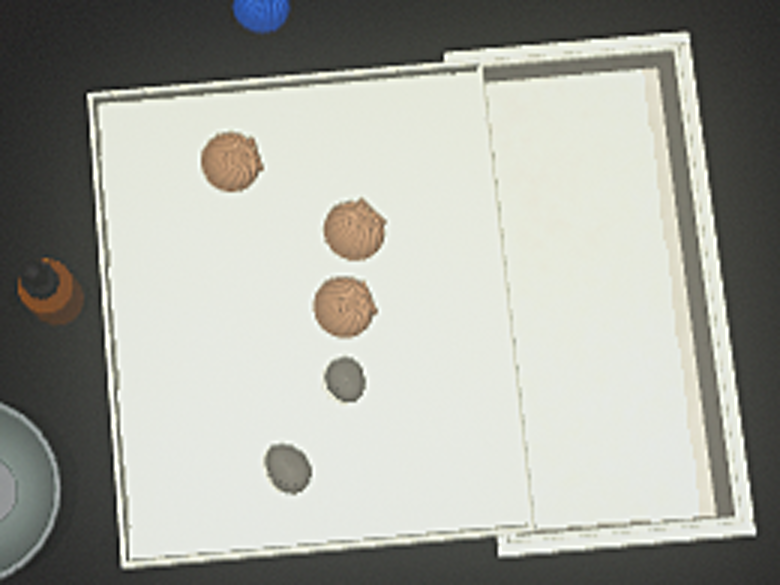

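```bash
cat >> h.py <<'E'
from scipy.spatial.transform import Rotation as R
O=np.array([572.3,18.8]); A=np.deg2rad(4.85)
ex=np.array([np.cos(A),np.sin(A)]); ey=np.array([-np.sin(A),np.cos(A)])
def b2w(bx,by): return O+bx*ex+by*ey
def w2b(p): d=np.asarray(p)[:2]-O; return np.array([d@ex,d@ey])
def st():
    s=bot.get_state(); 
    r=R.from_quat(s['orientation']); m=r.as_matrix()
    print('t',round(s['time'],2),'board',w2b(s['eef_pos']).round(1),'z',s['eef_pos'][2].round(1),'gap',round(s['finger_gap'],3),'F',s['contact_force'].round(2),'yaw',np.rad2deg(np.arctan2(m[1,0],m[0,0])).round(2),'tz',m[:,2].round(4))
    return s,m
def to(bx,by,z):
    s,m=st(); d=np.r_[b2w(bx,by),z]-s['eef_pos']; print('shift units',(m.T@d/40).round(3))
    g=np.c_[np.r_[ex,0],np.r_[-ey,0],[0,0,-1]]
    print('turn units',(np.rad2deg(R.from_matrix(m.T@g).as_rotvec())/4).round(2))
E
python3 -m crank '[0,0,0,0,0,-1, 0,0,0,0,0,-1, 0,0,0,0,0,-1, 0,0,0,0,0,-1, 0,0,0,0,0,-1, 0,0,0,0,0,-1, 0,0,0,0,0,-1, 0,0,0,0,0,-1, 0,0,0,0,0,-1, 0,0,0,0,0,-1, 0,0,0,0,0,-1, 0,0,0,0,0,-1]' 16 20
python3 -m crank '[0,0,0,0,0,-1, 0,0,0,0,0,-1, 0,0,0,0,0,-1, 0,0,0,0,0,-1, 0,0,0,0,0,-1, 0,0,0,0,0,-1, 0,0,0,0,0,-0.4, 0,0,0,0,0,0]'
python3 -c "
from h import *
to(47.6,25,180)"
```

```text
time: 1.6
eef_pos: [190.2, -489.1, 255.8]
orientation: [0.984, -0.179, -0.0, -0.0]
contact_force: [0.5, -0.2, -0.5]
finger_gap: 0.191
time: 2.6
eef_pos: [190.2, -489.2, 256.1]
orientation: [0.999, 0.042, -0.0, -0.0]
contact_force: [0.8, 0.3, -0.3]
finger_gap: 0.182
t 2.6 board [-423.7 -473.9] z 256.1 gap 0.182 F [ 0.83  0.31 -0.27] yaw 4.81 tz [-2.e-04  4.e-04 -1.e+00]
shift units [ 11.773 -12.48    1.906]
turn units [-0.01  0.   -0.01]
```

```bash
python3 -m crank '[0.98,-1,0,0,0,0, 0.98,-1,0,0,0,0, 0.98,-1,0,0,0,0, 0.98,-1,0,0,0,0, 0.98,-1,0,0,0,0, 0.98,-1,0,0,0,0, 0.98,-1,0,0,0,0, 0.98,-1,0,0,0,0, 0.98,-1,0,0,0,0, 0.98,-1,0,0,0,0, 0.98,-1,0,0,0,0, 0.98,-1,0,0,0,0]'
python3 -m crank '[0,-0.48,0,0,0,0, 0,0,0.9,0,0,0, 0,0,1,0,0,0, 0,0,0,0,0,0]'
python3 - <<'E'
from h import *
to(47.6,25,120)
cv2.imwrite('pics/w1.png',bot.capture('wrist')); cv2.imwrite('pics/t1.png',bot.capture('top'))
E
```

```text
time: 4.1
eef_pos: [619.4, 30.3, 256.2]
orientation: [0.999, 0.042, 0.0, 0.0]
contact_force: [1.0, -0.7, 1.1]
finger_gap: 0.185
time: 4.6
eef_pos: [614.1, 47.4, 177.3]
orientation: [0.999, 0.042, -0.003, 0.0]
contact_force: [0.0, 0.5, 1.2]
finger_gap: 0.185
t 4.6 board [44.1 25. ] z 177.3 gap 0.185 F [0.01 0.45 1.19] yaw 4.8 tz [-6.6e-03 -6.0e-04 -1.0e+00]
shift units [ 9.700e-02 -1.000e-03  1.433e+00]
turn units [ 0.    0.1  -0.01]
```

View pics/w1.png

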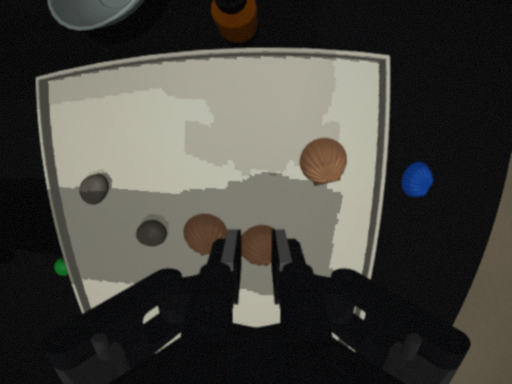

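View pics/t1.png

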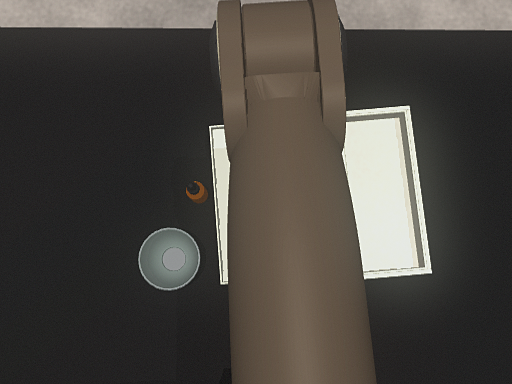

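The wrist view shows the fingers straddling shell2 (262,245), with shell3 at (205,234), shell1 at (324,160) and pebbles at (151,232) and (94,188). I'll cross-check these with fisheye rays.

```bash
cat >> h.py <<'E'
def wray(u,v,z,p):
    T=np.array(p['cam_to_world']); a=np.array([u-p['cx'],v-p['cy']]); r=np.hypot(*a); t=r/p['fx']
    d=T[:3,:3]@np.r_[np.sin(t)*a/max(r,1e-9),np.cos(t)]; o=T[:3,3]; return (o+d*(z-o[2])/d[2])[:2]
def wproj(P,p):
    T=np.array(p['cam_to_world']); c=T[:3,:3].T@(np.asarray(P)-T[:3,3]); t=np.arctan2(np.hypot(c[0],c[1]),c[2]); h=np.hypot(c[0],c[1])
    return np.array([p['cx'],p['cy']])+p['fx']*t*c[:2]/h
E
python3 - <<'E'
from h import *
p=bot.camera_params('wrist'); print(np.array(p['cam_to_world']).round(2),p['fx'],p['fy'])
for n,u,v,z in [('s1',324,160,60),('s3',205,234,60),('s2',262,245,60),('p',151,232,63),('p2',94,188,63),('rimcornerL',40,78,70),('rimR',388,57,70),('tipL',232,232,152),('tipR',278,232,152)]:
    print(n,w2b(wray(u,v,z,p)).round(1))
im=cv2.imread('pics/w1.png'); cv2.imwrite('pics/w1z.png',cv2.resize(im[180:340,150:360],None,fx=3.5,fy=3.5,interpolation=cv2.INTER_CUBIC))
E
```

```text
[[ 1.0000e+00  8.0000e-02  3.0000e-02  6.1059e+02]
 [ 8.0000e-02 -9.5000e-01 -2.9000e-01  1.1998e+02]
 [ 0.0000e+00  2.9000e-01 -9.6000e-01  2.9912e+02]
 [ 0.0000e+00  0.0000e+00  0.0000e+00  1.0000e+00]] 297.3186396354542 297.3186396354542
s1 [103.5  52.3]
s3 [  1.3 -14.6]
s2 [ 52.3 -25.3]
p [-48.7 -12.6]
p2 [-101.9   29.3]
rimcornerL [-150.5  136.4]
rimR [153.5 141.2]
tipL [33.8 29.9]
tipR [58.8 29.9]
```

View pics/w1z.png

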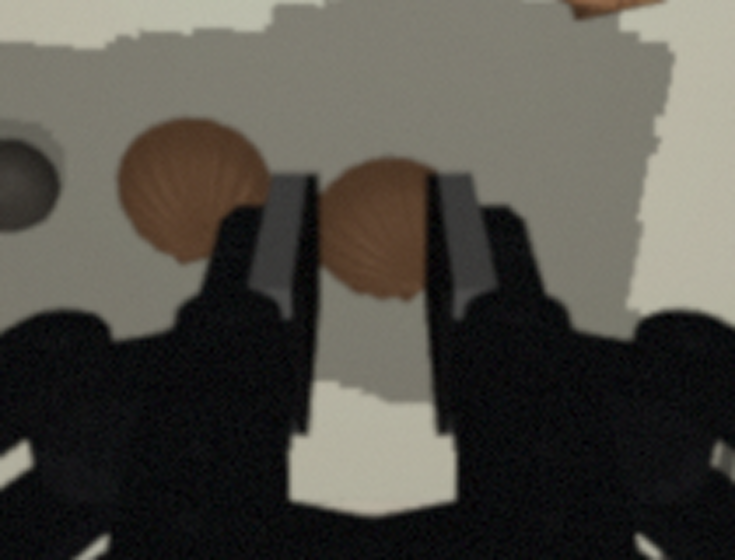

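```bash
python3 -m crank '[0.1,0,0.5,0,0.1,0, 0,0,0.5,0,0,0, 0,0,0.4,0,0,0, 0,0,0.4,0,0,0, 0,0,0.25,0,0,0, 0,0,0,0,0,0]'
python3 - <<'E'
from h import *
to(48,25,86)
cv2.imwrite('pics/w2.png',bot.capture('wrist')); im=bot.capture('scene');cv2.imwrite('pics/s2.png',cv2.resize(im[110:300,100:350],None,fx=3,fy=3,interpolation=cv2.INTER_CUBIC))
E
```

```text
time: 5.45
eef_pos: [620.8, 48.2, 97.6]
orientation: [0.999, 0.042, 0.003, -0.0]
contact_force: [0.2, -0.0, 0.0]
finger_gap: 0.188
t 5.45 board [50.8 25.2] z 97.6 gap 0.188 F [ 0.23 -0.04  0.  ] yaw 4.85 tz [ 5.6e-03  5.0e-04 -1.0e+00]
shift units [-0.072  0.004  0.289]
turn units [ 0.   -0.08 -0.  ]
```

View pics/w2.png

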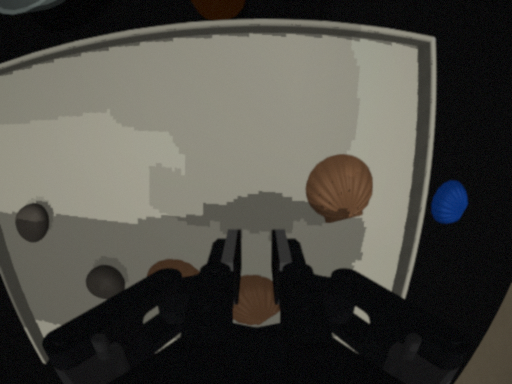

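View pics/s2.png

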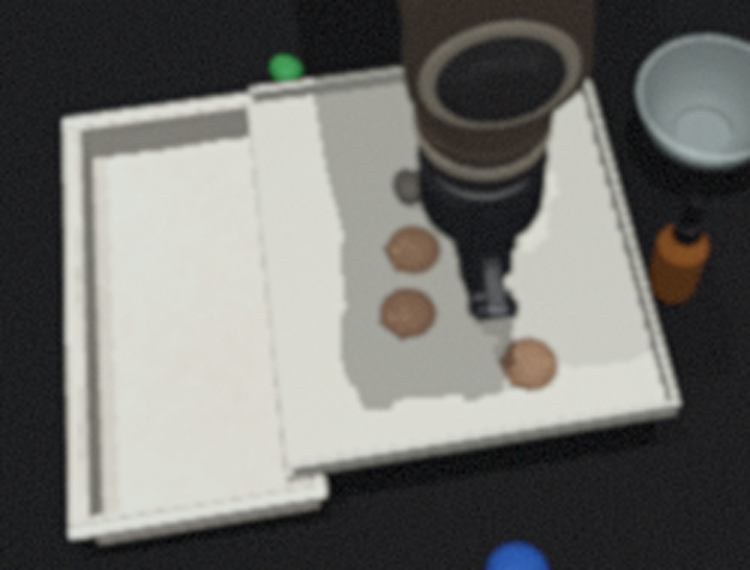

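```bash
python3 -m crank '[0,0,0.1,0,0,0, 0,0,0.1,0,0,0, 0,0,0,0,0,0, 0,0,0,0,0,0]'
python3 -c "
from h import *
to(49,25,84)"
python3 -m crank '[0,0,0.05,0,0,0, 0,0,0.05,0,0,0, 0,0,0,0,0,0]'
python3 - <<'E'
from h import *
to(49,25,84)
im=bot.capture('scene');cv2.imwrite('pics/s3.png',cv2.resize(im[150:250,200:320],None,fx=6,fy=6,interpolation=cv2.INTER_CUBIC))
E
```

```text
time: 6.05
eef_pos: [621.3, 48.2, 90.3]
orientation: [0.999, 0.042, 0.003, -0.0]
contact_force: [-0.2, -0.7, 0.0]
finger_gap: 0.189
t 6.05 board [51.3 25.2] z 90.3 gap 0.189 F [-0.22 -0.66  0.01] yaw 4.85 tz [ 6.9e-03  6.0e-04 -1.0e+00]
shift units [-0.058  0.005  0.157]
turn units [ 0.  -0.1 -0. ]
time: 6.42
eef_pos: [621.1, 48.2, 86.0]
orientation: [0.999, 0.042, 0.003, -0.0]
contact_force: [-0.6, 0.2, 1.0]
finger_gap: 0.189
t 6.42 board [51.2 25.2] z 86.0 gap 0.189 F [-0.6   0.25  1.03] yaw 4.84 tz [ 6.6e-03  6.0e-04 -1.0e+00]
shift units [-0.054  0.005  0.051]
turn units [-0.   -0.09 -0.  ]
```

View pics/s3.png

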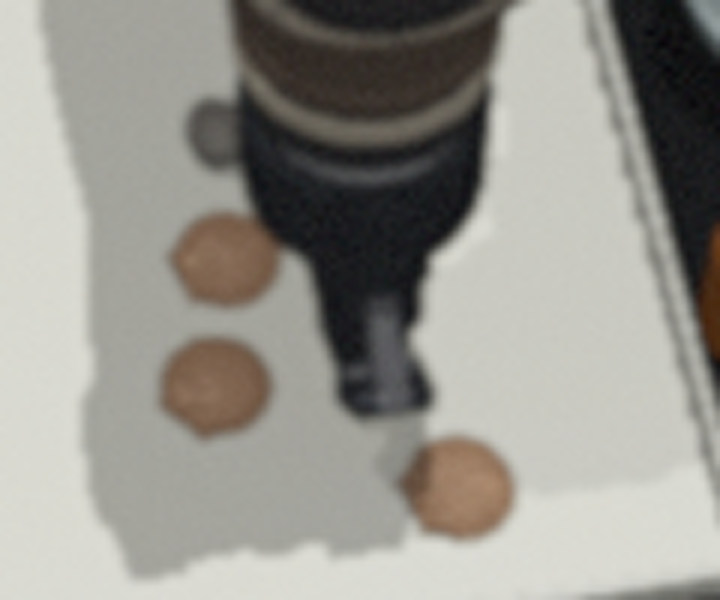

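```bash
python3 -m crank '[-0.05,0,0.05,0,-0.09,0, 0,0,0,0,0,0]'
python3 -m crank '[0,0,0.04,0,0,0, 0,0,0,0,0,0]'
python3 - <<'E'
from h import *
to(49,25,81)
im=bot.capture('scene');cv2.imwrite('pics/s4.png',cv2.resize(im[150:250,200:320],None,fx=6,fy=6,interpolation=cv2.INTER_CUBIC))
E
```

```text
time: 6.72
eef_pos: [619.1, 48.0, 84.1]
orientation: [0.999, 0.042, 0.0, -0.0]
contact_force: [0.1, 0.3, 0.5]
finger_gap: 0.185
time: 6.98
eef_pos: [619.2, 48.0, 82.5]
orientation: [0.999, 0.042, 0.0, -0.0]
contact_force: [-1.3, -0.3, 0.3]
finger_gap: 0.184
t 6.97 board [49.3 25.2] z 82.5 gap 0.184 F [-1.3  -0.35  0.29] yaw 4.84 tz [ 5.e-04  0.e+00 -1.e+00]
shift units [-0.006  0.004  0.038]
turn units [ 0.   -0.01 -0.  ]
```

View pics/s4.png

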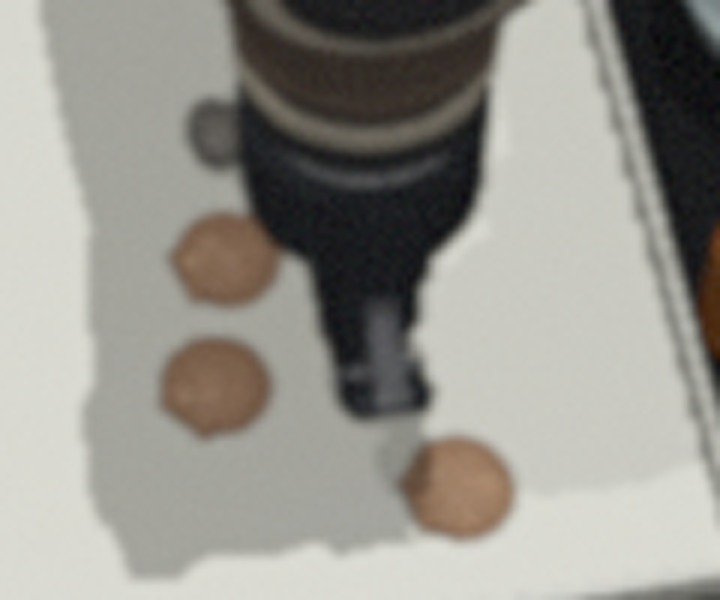

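```bash
python3 -m crank '[0,0.1,0,0,0,0, 0,0.1,0,0,0,0, 0,0.1,0,0,0,0, 0,0.1,0,0,0,0, 0,0.1,0,0,0,0, 0,0.1,0,0,0,0, 0,0.1,0,0,0,0, 0,0.1,0,0,0,0, 0,0.1,0,0,0,0, 0,0.1,0,0,0,0, 0,0.1,0,0,0,0]'
python3 - <<'E'
from h import *
to(49,-140,82)
cv2.imwrite('pics/w5.png',bot.capture('wrist'))
im=bot.capture('scene');cv2.imwrite('pics/s5.png',cv2.resize(im[150:250,180:300],None,fx=6,fy=6,interpolation=cv2.INTER_CUBIC))
E
```

```text
time: 8.4
eef_pos: [623.1, 4.0, 82.7]
orientation: [0.999, 0.042, 0.0, -0.0]
contact_force: [-0.6, -0.0, -0.1]
finger_gap: 0.187
t 8.4 board [ 49.3 -19.1] z 82.7 gap 0.187 F [-0.65 -0.04 -0.1 ] yaw 4.84 tz [ 7.e-04  1.e-04 -1.e+00]
shift units [-0.008  3.023  0.017]
turn units [-0.   -0.01 -0.  ]
```

View pics/s5.png

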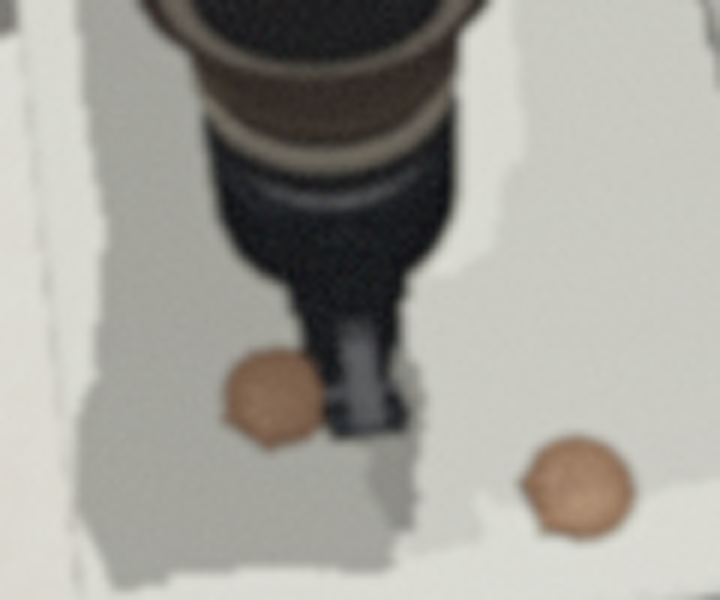

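View pics/w5.png

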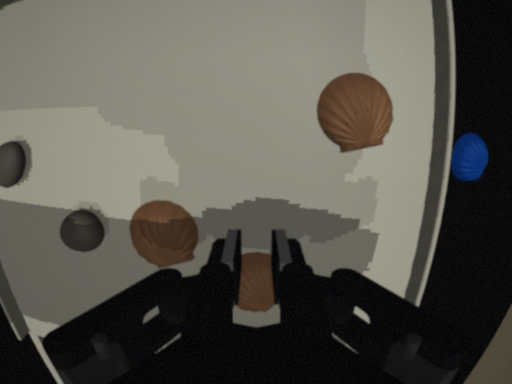

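Shell2 is centred in the cradle with negligible force, so I'll keep going.

```bash
python3 -m crank '[0,0.15,0,0,0,0, 0,0.2,0,0,0,0, 0,0.2,0,0,0,0, 0,0.2,0,0,0,0, 0,0.2,0,0,0,0, 0,0.2,0,0,0,0, 0,0.2,0,0,0,0, 0,0.2,0,0,0,0, 0,0.2,0,0,0,0, 0,0.2,0,0,0,0, 0,0.2,0,0,0,0, 0,0.2,0,0,0,0]'
python3 -m crank '[0,0.2,0,0,0,0, 0,0.2,0,0,0,0, 0,0.2,0,0,0,0, 0,0.1,0,0,0,0, 0,0,0,0,0,0]'
python3 - <<'E'
from h import *
st()
cv2.imwrite('pics/w6.png',bot.capture('wrist'))
im=bot.capture('scene');cv2.imwrite('pics/s6.png',cv2.resize(im[110:300,100:350],None,fx=3,fy=3,interpolation=cv2.INTER_CUBIC))
E
```

```text
time: 10.0
eef_pos: [631.1, -90.0, 82.8]
orientation: [0.999, 0.042, 0.0, -0.0]
contact_force: [0.5, -0.5, 0.2]
finger_gap: 0.191
time: 10.62
eef_pos: [633.3, -117.6, 82.6]
orientation: [0.999, 0.042, 0.0, -0.0]
contact_force: [0.1, 0.6, -0.3]
finger_gap: 0.186
t 10.62 board [  49.3 -141.1] z 82.6 gap 0.186 F [ 0.09  0.63 -0.27] yaw 4.82 tz [ 6.e-04  2.e-04 -1.e+00]
```

View pics/s6.png

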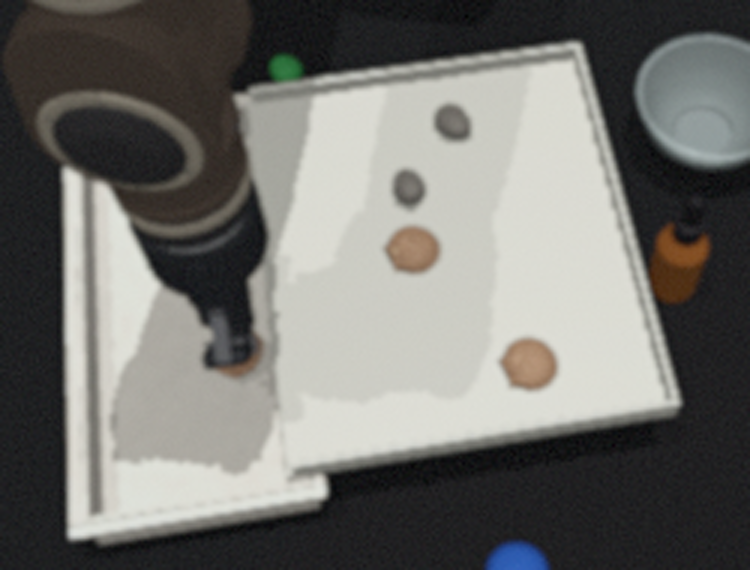

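View pics/w6.png

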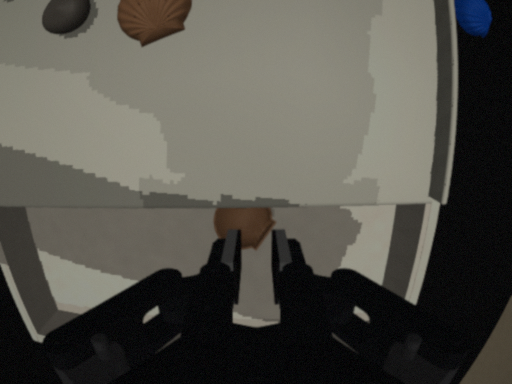

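Shell2 is in the tray. Next is shell1: lift, go behind it, and descend.

```bash
python3 -m crank '[0,0,-0.8,0,0,0, 0,0,-0.7,0,0,0, 0.2,-0.9,0,0,0,0, 0.2,-0.9,0,0,0,0, 0.2,-0.9,0,0,0,0, 0.2,-0.9,0,0,0,0, 0.2,-0.9,0,0,0,0, 0.2,-0.9,0,0,0,0, 0.08,-0.63,0,0,0,0, 0,0,0,0,0,0]'
python3 - <<'E'
from h import *
to(100.5,100,82.5)
p=bot.camera_params('wrist'); im=bot.capture('wrist'); cv2.imwrite('pics/w7.png',im)
E
```

```text
time: 11.98
eef_pos: [663.7, 129.1, 142.5]
orientation: [0.999, 0.044, 0.0, 0.0]
contact_force: [-0.2, -0.5, -0.4]
finger_gap: 0.184
t 11.97 board [100.4 102.2] z 142.5 gap 0.184 F [-0.17 -0.5  -0.4 ] yaw 5.0 tz [ 4.e-04 -0.e+00 -1.e+00]
shift units [0.002 0.055 1.5  ]
turn units [ 0.   -0.01  0.04]
```

View pics/w7.png

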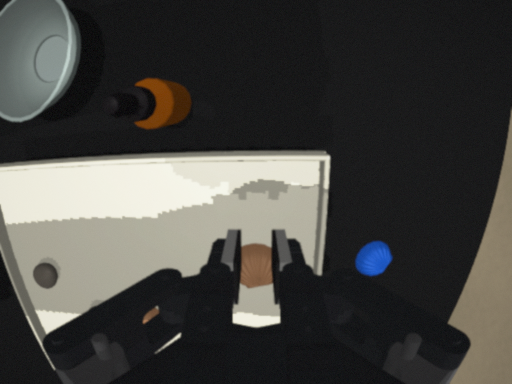

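```bash
python3 -m crank '[0,0,0.4,0,0,0, 0,0,0.4,0,0,0, 0,0,0.3,0,0,0, 0,0,0.2,0,0,0, 0,0,0.1,0,0,0, 0,0,0.05,0,0,0, 0,0,0,0,0,0, 0,0,0,0,0,0]'
python3 -c "
from h import *
to(100.5,100,82.5)"
```

```text
time: 13.02
eef_pos: [664.2, 127.4, 85.2]
orientation: [0.999, 0.042, 0.001, -0.0]
contact_force: [-0.3, -1.0, -0.1]
finger_gap: 0.185
t 13.03 board [100.7 100.5] z 85.2 gap 0.185 F [-0.29 -1.01 -0.05] yaw 4.85 tz [ 1.4e-03  2.0e-04 -1.0e+00]
shift units [-0.006  0.011  0.068]
turn units [-0.   -0.02 -0.  ]
```

```bash
python3 -m crank '[0,0,0.06,0,0,0, 0,0.1,0,0,0,0, 0,0.1,0,0,0,0, 0,0.1,0,0,0,0, 0,0.1,0,0,0,0, 0,0.1,0,0,0,0, 0,0.1,0,0,0,0, 0,0.1,0,0,0,0, 0,0.1,0,0,0,0, 0,0.1,0,0,0,0, 0,0.1,0,0,0,0, 0,0.1,0,0,0,0]'
python3 - <<'E'
from h import *
to(100.5,-141,82.5)
cv2.imwrite('pics/w8.png',bot.capture('wrist'))
E
```

```text
time: 14.52
eef_pos: [667.7, 83.2, 82.3]
orientation: [0.999, 0.042, 0.0, -0.0]
contact_force: [-0.9, 0.6, 0.4]
finger_gap: 0.179
t 14.53 board [100.5  56.1] z 82.3 gap 0.179 F [-0.93  0.55  0.42] yaw 4.84 tz [ 7.e-04  1.e-04 -1.e+00]
shift units [ 0.     4.928 -0.005]
turn units [-0.   -0.01 -0.  ]
```

View pics/w8.png

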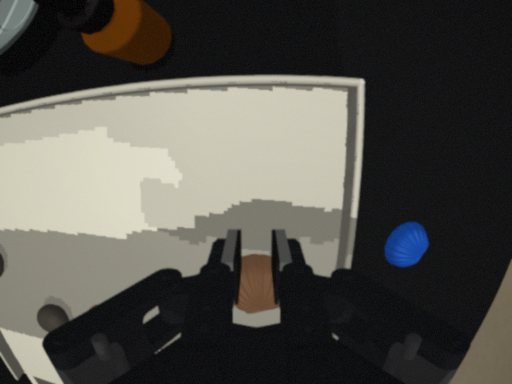

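Shell1 is centred between the tips. I'll sweep on.

```bash
python3 -m crank '[0,0.15,0,0,0,0, 0,0.2,0,0,0,0, 0,0.2,0,0,0,0, 0,0.2,0,0,0,0, 0,0.2,0,0,0,0, 0,0.2,0,0,0,0, 0,0.2,0,0,0,0, 0,0.2,0,0,0,0, 0,0.2,0,0,0,0, 0,0.2,0,0,0,0, 0,0.2,0,0,0,0, 0,0.2,0,0,0,0]'
python3 -c "
from h import *
to(100.5,-141,82.5)
cv2.imwrite('pics/w9.png',bot.capture('wrist'))"
python3 -m crank '[0,0.15,0,0,0,0, 0,0.2,0,0,0,0, 0,0.2,0,0,0,0, 0,0.2,0,0,0,0, 0,0.2,0,0,0,0, 0,0.2,0,0,0,0, 0,0.2,0,0,0,0, 0,0.2,0,0,0,0, 0,0.2,0,0,0,0, 0,0.2,0,0,0,0, 0,0.2,0,0,0,0, 0,0.2,0,0,0,0]'
python3 -m crank '[0,0.2,0,0,0,0, 0,0.05,0,0,0,0, 0,0,0,0,0,0]'
python3 - <<'E'
from h import *
st()
cv2.imwrite('pics/w10.png',bot.capture('wrist'))
E
```

```text
time: 16.08
eef_pos: [675.7, -10.7, 82.3]
orientation: [0.999, 0.042, 0.0, -0.0]
contact_force: [-0.1, 0.1, -0.3]
finger_gap: 0.19
t 16.07 board [100.5 -38.2] z 82.3 gap 0.19 F [-0.13  0.07 -0.34] yaw 4.85 tz [ 7.e-04  1.e-04 -1.e+00]
shift units [-1.000e-03  2.571e+00 -5.000e-03]
turn units [ 0.   -0.01 -0.  ]
time: 17.62
eef_pos: [683.6, -104.4, 82.3]
orientation: [0.999, 0.042, 0.0, -0.0]
contact_force: [-0.8, 0.8, 0.1]
finger_gap: 0.187
time: 18.0
eef_pos: [684.4, -113.9, 82.3]
orientation: [0.999, 0.042, 0.0, -0.0]
contact_force: [0.4, -0.2, 0.2]
finger_gap: 0.19
t 18.0 board [ 100.5 -141.7] z 82.3 gap 0.19 F [ 0.38 -0.16  0.16] yaw 4.83 tz [ 7.e-04  2.e-04 -1.e+00]
```

View pics/w10.png

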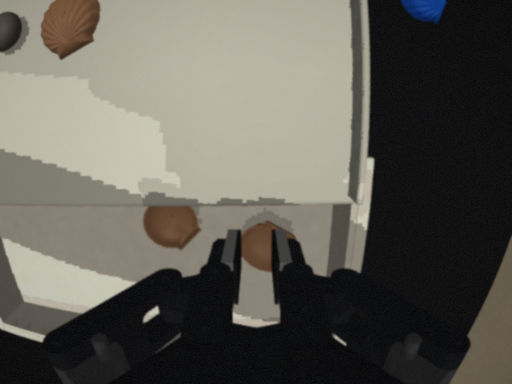

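Shell1 is in the tray beside shell2. Now shell3.

```bash
python3 -m crank '[0,0,-0.8,0,0,0, 0,0,-0.7,0,0,0, -0.45,-0.8,0,0,0,0, -0.45,-0.8,0,0,0,0, -0.45,-0.8,0,0,0,0, -0.45,-0.8,0,0,0,0, -0.45,-0.8,0,0,0,0, -0.29,-0.42,0,0,0,0, 0,0,0,0,0,0, 0,0,0,0,0,0]'
python3 - <<'E'
from h import *
to(-1,35,82.5)
im=bot.capture('wrist'); cv2.imwrite('pics/w11.png',im)
E
```

```text
time: 19.3
eef_pos: [568.8, 53.3, 142.4]
orientation: [0.999, 0.042, 0.001, 0.0]
contact_force: [-0.5, 0.4, -0.5]
finger_gap: 0.184
t 19.3 board [-0.6 34.7] z 142.4 gap 0.184 F [-0.53  0.39 -0.45] yaw 4.83 tz [ 1.4e-03 -3.0e-04 -1.0e+00]
shift units [-0.013 -0.008  1.497]
turn units [ 0.01 -0.02 -0.01]
```

View pics/w11.png

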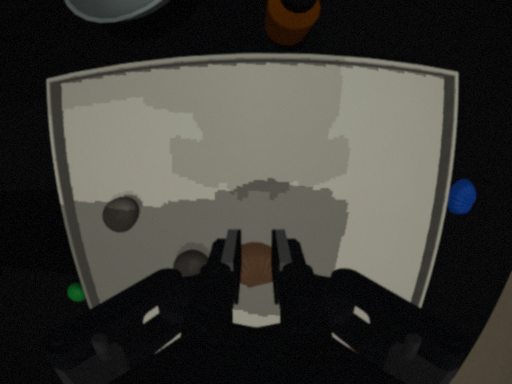

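Shell3 sits between the tips and the pebble at (190,264) is clear. I'll descend and start the sweep.

```bash
python3 -m crank '[0,0,0.4,0,0,0, 0,0,0.4,0,0,0, 0,0,0.3,0,0,0, 0,0,0.2,0,0,0, 0,0,0.1,0,0,0, 0,0,0.05,0,0,0, 0,0,0,0,0,0, 0,0,0,0,0,0]'
python3 -c "
from h import *
to(-1,35,82.5)"
python3 -m crank '[0,0,0.05,0,0,0, 0,0.1,0,0,0,0, 0,0.1,0,0,0,0, 0,0.1,0,0,0,0, 0,0.1,0,0,0,0, 0,0.1,0,0,0,0, 0,0.1,0,0,0,0, 0,0.1,0,0,0,0, 0,0.1,0,0,0,0, 0,0.1,0,0,0,0, 0,0.1,0,0,0,0]'
python3 - <<'E'
from h import *
to(-1,-141,82.5)
cv2.imwrite('pics/w12.png',bot.capture('wrist'))
E
```

```text
time: 20.35
eef_pos: [568.5, 53.8, 84.7]
orientation: [0.999, 0.042, 0.001, -0.0]
contact_force: [-0.8, 0.0, -0.2]
finger_gap: 0.188
t 20.35 board [-0.8 35.2] z 84.7 gap 0.188 F [-0.84  0.05 -0.24] yaw 4.85 tz [ 1.5e-03  1.0e-04 -1.0e+00]
shift units [-0.005  0.005  0.055]
turn units [ 0.   -0.02 -0.  ]
time: 21.72
eef_pos: [571.6, 13.7, 82.2]
orientation: [0.999, 0.042, 0.0, -0.0]
contact_force: [-0.3, -0.4, 0.4]
finger_gap: 0.188
t 21.73 board [-1.1 -5.1] z 82.2 gap 0.188 F [-0.29 -0.41  0.37] yaw 4.85 tz [ 6.e-04  1.e-04 -1.e+00]
shift units [ 2.000e-03  3.398e+00 -7.000e-03]
turn units [-0.   -0.01 -0.  ]
```

View pics/w12.png

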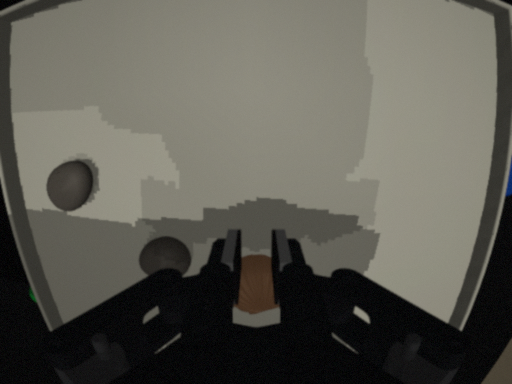

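```bash
python3 -m crank '[0,0.15,0,0,0,0, 0,0.2,0,0,0,0, 0,0.2,0,0,0,0, 0,0.2,0,0,0,0, 0,0.2,0,0,0,0, 0,0.2,0,0,0,0, 0,0.2,0,0,0,0, 0,0.2,0,0,0,0, 0,0.2,0,0,0,0, 0,0.2,0,0,0,0, 0,0.2,0,0,0,0, 0,0.2,0,0,0,0]'
python3 -m crank '[0,0.2,0,0,0,0, 0,0.2,0,0,0,0, 0,0.2,0,0,0,0, 0,0.2,0,0,0,0, 0,0.2,0,0,0,0, 0,0.05,0,0,0,0, 0,0,0,0,0,0]'
python3 -m crank '[0,0,-0.8,0,0,0, 0,0,-0.8,0,0,0, 0,0,-0.8,0,0,0, 0,1,-0.5,0,0,0, 0,1,0,0,0,0, -0.5,1,0,0,0,0, -0.8,1,0,0,0,0, -0.8,1,0,0,0,0, -0.8,1,0,0,0,0, -0.8,1,0,0,0,0, 0,0,0,0,0,0, 0,0,0,0,0,0]'
python3 - <<'E'
from h import *
st()
im=bot.capture('top'); cv2.imwrite('pics/t13.png',im)
cv2.imwrite('pics/s13.png',bot.capture('scene'))
hsv=cv2.cvtColor(im,cv2.COLOR_BGR2HSV)
def blobs(m,name,z,lim):
    n,l,s,c=cv2.connectedComponentsWithStats(m)
    for i in range(1,n):
        if 80<s[i,4]<600 and 205<c[i,0]<lim: w=ray('top',*c[i],z); print(name,c[i].round(1),s[i,4],w.round(1),'board',w2b(w).round(1))
blobs(cv2.inRange(hsv,(0,70,60),(25,255,255)),'shell',10,430)
blobs(cv2.inRange(im,(0,0,0),(140,140,140)),'peb',63,330)
E
```

```text
time: 23.28
eef_pos: [579.6, -80.3, 82.2]
orientation: [0.999, 0.042, 0.0, -0.0]
contact_force: [-0.1, 0.2, -0.6]
finger_gap: 0.188
time: 24.15
eef_pos: [583.1, -121.7, 82.2]
orientation: [0.999, 0.042, 0.0, -0.0]
contact_force: [-0.2, -0.5, 0.0]
finger_gap: 0.186
time: 25.65
eef_pos: [459.3, -412.8, 198.1]
orientation: [0.999, 0.042, 0.0, -0.0]
contact_force: [-0.6, 0.3, 0.3]
finger_gap: 0.193
t 25.65 board [-149.1 -420.5] z 198.1 gap 0.193 F [-0.63  0.29  0.33] yaw 4.83 tz [ 8.e-04  5.e-04 -1.e+00]
shell [361.  140.4] 285 [ 698.3 -136. ] board [ 112.5 -164.9]
shell [361.2 183.2] 584 [ 608.3 -134.6] board [  22.9 -155.9]
peb [265.6 124.5] 208 [715.2  61.9] board [146.   30.9]
peb [294.7 221.1] 144 [524.1   4.1] board [-49.3 -10.5]
peb [275.6 250.8] 177 [467.1  40.3] board [-103.1   30.3]
```

View pics/t13.png

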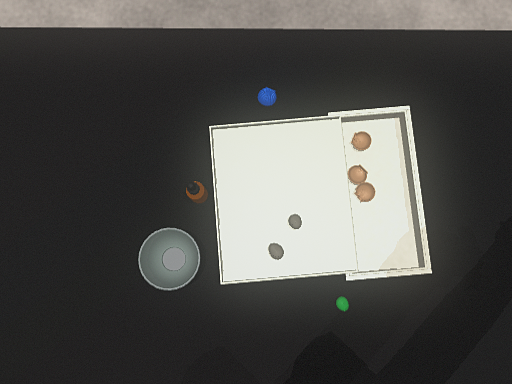

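View pics/s13.png

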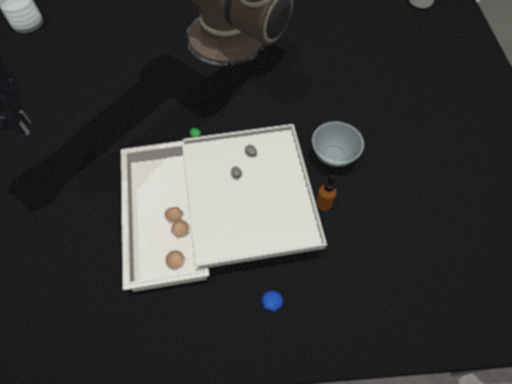

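All three shells lie in the tray in the top view, at (361,140), (357,174) and (365,192). The pebbles, bottle and bowl haven't moved and the arm is clear, so I'm handing in.

```bash
python3 -c "
from workcell import bot
print(bot.sign_off())"
```

```text
the job is handed in; nothing more can be done
None
```

I swept all three shells off the board's open edge into the collecting tray, one at a time, and handed the job in at about 25.8 s of the 61 s allowed. I cradled each shell between two fingertips held 16 mm apart and about 3 mm above the board. Nothing was pinched or lifted.

- **Shells:** the final top and scene views show all three inside the tray, at about y = -156 to -165 mm in the board's frame. Two of them touch and may overlap slightly; in the top view they merged into one patch, so I judged those two by eye. I did not measure their heights.
- **Pebbles, bottle and bowl:** the pebbles measured within 0.2 mm of where they started. The bottle and bowl look unmoved in the pictures, which I did not measure.
- **Forces:** the wrist force stayed below about 1.5 N at every reading. It was only read at the end of each move, so brief peaks in between were not seen.
- **Disagreement between cameras:** the wrist camera placed things about 3 to 4 mm further along the board's x than the top camera did. I allowed for this using where the fingertips appeared in the wrist picture, and each shell stayed centred in the cradle in the picture taken partway through its sweep.

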